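# Dial the baking-bead jar wide open and tip it into the tart tin

## Task

In the cooking studio, use the jar with the green dial lid (white ceramic baking beads inside): turn its dial so that the largest opening is over the yellow spout while the jar stands upright, then tip the jar over towards its spout in its swing stand, so that all three beads roll out and end up in the dark tart tin. Do not tip the red-dial jar, and let go of everything at the end.

Things in the scene. Friction and masses are not known exactly. Their poses are not given: they have to be found in the camera images.
- green_stand: fixed steel swing stand of the green jar: base plate 125 x 150 x 12 mm, two posts 135 mm tall standing 62 mm either side of the jar. Clear jar 80 mm across, 100 mm tall, from 90 to 190 mm above the table, dial on top. Origin: on the table under the upright jar's axis; x axis: the way the yellow spout points, towards the tin; y: the pivot axis (level); z up.
- green_grip (a point): top centre of the grip bar on the GREEN dial lid (flat disc 88 mm across, 6 mm thick). Bar 60 mm long, 12 mm wide, 26 mm tall above the disc; this point is 222 mm above the table while the jar is upright. x axis: from the dial's centre to its largest opening (30 x 38 mm, beside the bar); y: along the bar; z up. Across the bar are groups of 10 mm and 4 mm holes, too small for the beads.
- green_dial (a joint): turn of the green dial on its jar, rad: 0 = largest opening exactly over the yellow spout, positive = counter-clockwise seen from above; range -2.2 to 2.2, starts between -1.4 and -0.85; stays where it is left (friction 0.05 N m).
- green_cradle (a joint): tilt of the green jar in its stand about a level pivot 102 mm below the top of the grip bar, rad: 0 = upright (start, and a stop backwards), grows as it tips towards its yellow spout; 2.0 = stop, mouth down over the tin. A light push (a few N) high on the side opposite the spout tips it; past about 0.45 rad it falls over slowly by itself (about 2 s).
- tin: dark steel tart tin, open on top, 174 mm across the rim, 42 mm tall, 3 mm wall, standing loose on the table in front of the green jar's spout, its centre about 135 mm from the jar's axis; it is already in place. Origin: centre of its underside.
- bead1_center (a point): centre of a white ceramic baking bead, a ball 16 mm across, 10 g; starts in the green jar
- bead2_center (a point): centre of the second bead, the same
- bead3_center (a point): centre of the third bead, the same
- red_grip (a point): top centre of the grip bar of the RED dial lid on the other jar (same build and size, brown beads inside, a white bowl in front of it): a bystander to be left upright. The two stands swap places from start to start.

How it is judged (in metres and radians):
On the way, in this order (a step that is already met when the one before it is completed fails the run):
1. the green dial's largest opening is over the spout while the jar is upright (value of joint green_dial between -0.25 and 0.25 rad and value of joint green_cradle below 0.2 rad), for 0.2 s.
2. the green jar is tipped well over towards its spout (value of joint green_cradle above 1.6 rad), for 0.2 s.
At the end, for the whole second after the job is handed in: all three white beads lie inside the tart tin (centres within 82 mm of its axis and less than 40 mm above its underside) and the tin stands level within 10 degrees (horizontal distance between each of bead1_center, bead2_center, bead3_center and tin below 0.082 m and z of each of bead1_center, bead2_center, bead3_center in the frame of tin below 0.04 m and angle between tin's own z axis and vertical below 0.17 rad); the robot touches nothing.
It fails at once if the red-dial jar is tipped (its grip bar moved by more than 30 mm) (distance of red_grip from where it was at the start of the episode above 0.03 m).
It also fails if it takes over 48 s, if anything falls off the work surface, if the arm or the gripper's body presses on something with over 40 N, if the wrist force passes 120 N, or if a joint passes its speed limit or range.

## Robot

A 6-joint arm with a two-finger parallel gripper is mounted at the origin on the work surface. World frame = base frame: x ahead of the robot, y to its left, z up, the work surface at z = 0. Lengths are in mm, angles in rad, forces in N, time in s.
With the tool pointing down it reaches from about 225 to 875 mm from the base axis. Payload 3.4 kg.
Tool frame: the origin (TCP) lies on the mounting face of the last link; the fingertips stand 173 mm ahead of it and the grasp point (between the pads) lies tcp_to_grasp ahead of it (tcp_to_grasp is the distance from the TCP to the grasp point, in mm); z points along the fingers, y is the line along which they close (so a half turn about z gives the same grasp; the last joint's range is limited). The gripper opens to 85 mm and grips with 20 to 120 N. Pads are 22 mm wide; open, the fingers measure 114 mm over their backs; the gripper's body (76 mm by 85 mm) begins 54 mm behind the grasp point. The pads swing forward as they close: fully open they stand 13 mm farther back than shut.
Start: joints at [1.226, 0.276, 1.505, -0, 1.361, -0.121], TCP at [127.622, 560.675, 404.728] pointing down, gripper open.
Joint ranges: [-2.89, 2.89], [-0.75, 2.08], [0.22, 2.7], [-1.18, 4.32], [0.11, 2.71], [-2.7, 2.7]. Speed limits (rad/s): [2.57, 2.57, 3.14, 3.14, 3.14, 3.14].

## Interface

Orientations are given as a rotation vector (axis times angle).
In Python, from plant import get_obs, snapshot, sign_off, tcp_to_grasp gives the robot as it stands.
- The arm moves only by the tool carry_out, never from a script. Its argument "series" is a list of rows, each an object of numbers: "tx", "ty", "tz": the shift along the tool's x, y, z in mm; "yaw": the turn about the tool's z in degrees. A call has 1 to 10 rows; each row is the pose to reach, as a shift and turn from the pose commanded when the call began, along the tool's axes at that moment; what a row does not reach only later rows make up. A row lasts 1/10 s, in which the tool goes at most 50 mm and 8.59 degrees, less where a joint would pass 70% of its speed; a pose out of reach is approached as far as the arm can. A call with a gripper value outside its range is refused whole. "hand" is the closure in counts, from 0 (fully open) to 255 (shut), set as the call begins (left out, the last holds). The fingers move at their own pace and stop on an object; "newtons" is the grip in N (left out, the last holds). Time passes only in rows, so rows that repeat a pose let the fingers close. It gives the time, the measured TCP pose, the force, the opening and the grip force at its end, in the units of the state.
- get_obs(): the state, without advancing time (a new reading comes with each control period).
- snapshot(name): name is "side" or "top"; returns a dict with "color" (480x640x3 uint8, red, green, blue), "fx", "fy", "cx", "cy" (pixels), "cam_to_world" (4x4, takes a point from camera to world coordinates). Camera axes: x right, y down, z forward; pixel columns grow to the right and rows downward; lengths in mm; the calibration is good to about 2 mm. A picture is of the moment at which its call begins. There is no depth.
- sign_off(): hands the job in; it is judged then, once.
The state is a dict: "clock": time; "joint_pos": joint angles; "joint_velocities": joint speeds; "tau": joint torques, N m; "position": TCP position; "ee_rot": TCP orientation; "wrist_force": force on the tool from outside, world axes, zero at the start; "ft_torque": the same for the moment, N m; "opening": opening from 0.0 (shut) to 1.0 (fully open); "grip_force": force on a finger pad.
Only numpy, scipy, OpenCV 4.12 (cv2) and the standard library are available. Lean on these libraries where they do the work, as an engineer would, in place of code of your own. Each camera call takes 0.05 s, during which the arm holds its last target. There are 200 camera calls.

## Working session

There is one attempt and no reset: what is moved stays moved. The work goes in short steps, Python scripts to look and compute and a tool call to move; the robot and the scene stay as the last step left them, time stands still between calls to the robot, and variables do not carry over. Pictures are saved under pics/ and viewed, at most 10 in all, crops included, and the job is handed in when it is done.

Besides the shell and the picture viewer there is one more tool, called by a JSON object that holds its "op" and its "data", one argument or row to a line. carry_out: Moves the arm, as the interface text tells. Its arguments: {"type":"object","properties":{"series":{"type":"array","items":{"type":"object","properties":{"tx":{"type":"number"},"ty":{"type":"number"},"tz":{"type":"number"},"yaw":{"type":"number"}}}},"hand":{"type":"number"},"newtons":{"type":"number"}},"required":["series"]}

```bash
mkdir -p pics; ls; python3 - <<'E'
from plant import *
import cv2,numpy as np
print(get_obs(), tcp_to_grasp)
for n in("top","side"):
    s=snapshot(n); cv2.imwrite(f"pics/{n}0.png",s["color"][:,:,::-1]); print(n,s["fx"],s["fy"],s["cx"],s["cy"],np.round(s["cam_to_world"],3).tolist())
E
```

```text
pics
{'clock': 0.0, 'joint_pos': array([ 1.22599113e+00,  2.76627224e-01,  1.50613048e+00, -5.83550519e-06,
        1.36069786e+00, -1.21024361e-01]), 'joint_velocities': array([-0.00202121, -0.00152134,  0.00066677, -0.00137074, -0.0006102 ,
        0.00130516]), 'tau': array([ 8.94241348e-04, -4.16767108e+01, -2.45797884e+01, -4.32629968e-04,
        1.10322985e-02, -5.63693263e-06]), 'position': array([127.55355534, 560.4655309 , 403.82208795]), 'ee_rot': array([-3.50731671e-01, -3.12152478e+00,  2.84892107e-03]), 'wrist_force': array([-0.05721804, -0.54029035, -0.2043088 ]), 'ft_torque': array([ 0.03513898, -0.01136848,  0.03608316]), 'grip_force': 0.0, 'opening': 0.9978878784388605} 154.70000000000002
top 562.8030091763832 562.8030091763832 313.2919142221945 237.16395004802135 [[-0.008, -0.983, 0.185, 384.188], [-1.0, 0.006, -0.009, -0.029], [0.007, -0.186, -0.983, 1088.777], [0.0, 0.0, 0.0, 1.0]]
side 443.0292331151305 443.0292331151305 316.84915064725374 232.08682396853254 [[0.835, -0.418, 0.359, 309.803], [-0.551, -0.622, 0.556, -387.555], [-0.009, -0.662, -0.75, 667.96], [0.0, 0.0, 0.0, 1.0]]
```

View pics/top0.png

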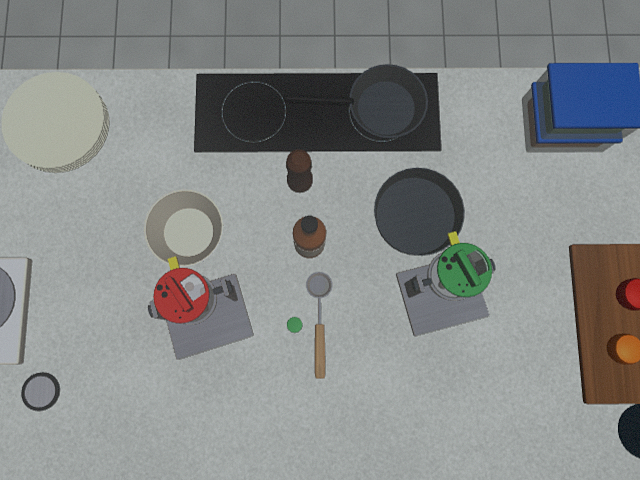

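View pics/side0.png

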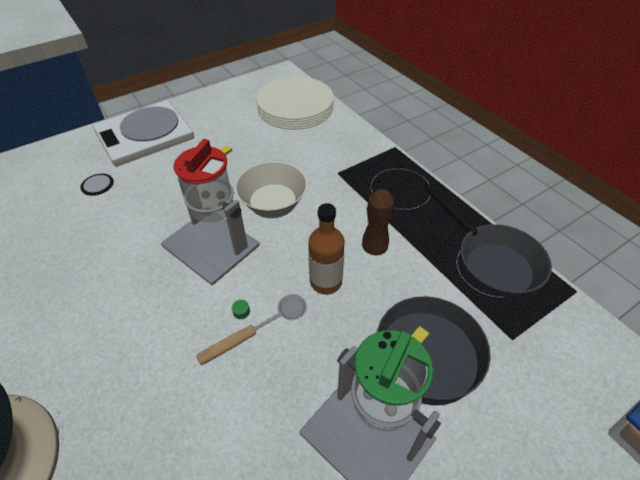

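Top view: green dial at about (465,270), spout (453,238), largest opening about (480,262), tin (420,212); the red jar is at (182,295), well away. Next I measure these.

```bash
cat > h.py <<'E'
import cv2,numpy as np
from plant import *
def ray(s,uv,z):
    M=np.array(s["cam_to_world"]);d=M[:3,:3]@[(uv[0]-s["cx"])/s["fx"],(uv[1]-s["cy"])/s["fy"],1]
    return M[:3,3]+d*(z-M[2,3])/d[2]
def green(s,box):
    hsv=cv2.cvtColor(s["color"],cv2.COLOR_RGB2HSV); m=cv2.inRange(hsv,(45,110,50),(80,255,255)); k=np.zeros_like(m);x0,y0,x1,y1=box;k[y0:y1,x0:x1]=m[y0:y1,x0:x1];return k,hsv
def big(m): return max(cv2.findContours(m,cv2.RETR_EXTERNAL,cv2.CHAIN_APPROX_NONE)[0],key=cv2.contourArea)
E
python3 - <<'E'
from h import *
for n,box in(("top",(390,200,520,330)),("side",(330,300,460,430))):
    s=snapshot(n);m,hsv=green(s,box);c=cv2.convexHull(big(m))[:,0]
    w=np.array([ray(s,p,196)[:2] for p in c],np.float32)
    print(n,"disc",cv2.minEnclosingCircle(w),cv2.fitEllipse(w))
    x0,y0,x1,y1=box
    y=cv2.inRange(hsv,(20,120,100),(35,255,255));k=np.zeros_like(y);k[y0:y1,x0:x1]=y[y0:y1,x0:x1]
    b=big(k);print("spout px",b[:,0].mean(0),[ray(s,b[:,0].mean(0),z)[:2].round(1) for z in(180,190)])
    if n=="top":
        g=cv2.inRange(hsv,(0,0,0),(179,255,90)); k=np.zeros_like(g);k[160:262,370:470]=g[160:262,370:470]
        t=cv2.convexHull(big(k));w=np.array([ray(s,p,42)[:2] for p in t[:,0]],np.float32);print("tin",cv2.minEnclosingCircle(w))
        hull=np.array([(397,272),(412,335),(488,316)]);print("base",[ray(s,p,12)[:2].round(1) for p in hull])
    cr=s["color"][y0-20:y1+20,x0-20:x1+20,::-1];cv2.imwrite(f"pics/{n}1.png",cv2.resize(cr,None,fx=3.4,fy=3.4,interpolation=cv2.INTER_CUBIC))
E
```

```text
top disc ((499.2738037109375, -248.95260620117188), 43.62614440917969) ((499.0297546386719, -248.74591064453125), (85.79319763183594, 86.49272918701172), 168.10121154785156)
spout px [453.08333333 237.55555556] [array([ 553.6, -238.1]), array([ 551.8, -235.5])]
tin ((630.7268676757812, -212.04673767089844), 87.29432678222656)
base [array([ 518.1, -170.3]), array([ 398.3, -194.4]), array([ 432.8, -340.5])]
side disc ((498.030029296875, -250.81878662109375), 44.82828140258789) ((497.6365661621094, -250.90074157714844), (86.36256408691406, 88.67961883544922), 124.40056610107422)
spout px [420.         334.07894737] [array([ 556.6, -234. ]), array([ 551.6, -237.1])]
```

View pics/top1.png

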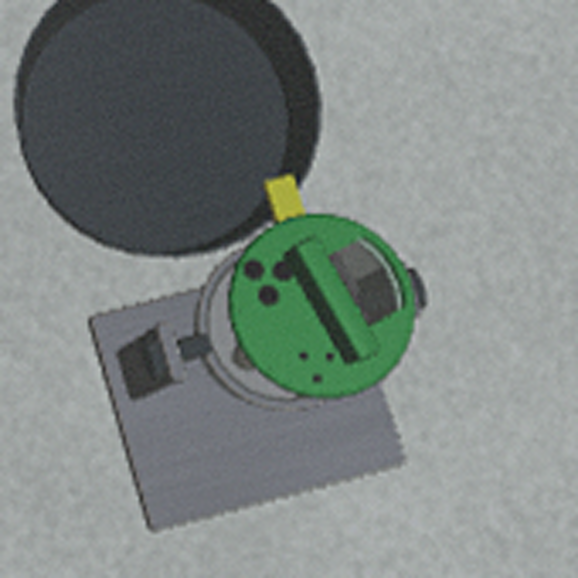

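The crop shows the bar top running from about (460.6,251.5) to (478.8,284.7) in full-image pixels. The largest opening is on its right, so the dial needs roughly +75° counter-clockwise.

```bash
cat >> h.py <<'E'
from scipy.spatial.transform import Rotation as Ro
def go(t,th=None):
    o=get_obs();R=Ro.from_rotvec(o["ee_rot"]).as_matrix();a=np.degrees(np.arctan2(R[1,1],R[0,1]))
    print("t",o["clock"],"pos",o["position"].round(1),"yang",a.round(1),"R",R.round(3).tolist(),"shift",(R.T@(np.array(t)-o["position"])).round(1), "yaw",None if th is None else round(a-th,1),"F",o["wrist_force"].round(1),"open",round(o["opening"],3))
E
python3 - <<'E'
from h import *
s=snapshot("top");m,_=green(s,(390,200,520,330))
a=ray(s,(460.6,251.5),222);b=ray(s,(478.8,284.7),222);print(a,b,(a+b)/2,np.degrees(np.arctan2(*(a-b)[1::-1])))
# bright bar top face check
v=cv2.bitwise_and(s["color"][:,:,1],m);print(np.percentile(v[m>0],[5,25,50,75,95]))
go((499,-250,485),-61.3)
E
```

```text
[ 523.55833181 -237.70358566  222.        ] [ 471.40512964 -262.96748024  222.        ] [ 497.48173073 -250.33553295  222.        ] 25.846333834773286
[102. 128. 133. 135. 140.]
t 0.25 pos [127.6 560.6 404.3] yang 77.2 R [[-0.975, 0.222, -0.0], [0.222, 0.975, -0.001], [0.0, -0.001, -1.0]] shift [-542.  -708.   -80.2] yaw 138.5 F [-0.3 -0.2 -0.8] open 0.999
```

{"op": "carry_out", "data": {
  "hand": 60,
  "newtons": 40,
  "series": [
    {"tx": 0, "ty": 0, "tz": -50},
    {"tx": -26, "ty": -34, "tz": -80, "yaw": 8},
    {"tx": -542, "ty": -708, "tz": -80, "yaw": 80},
    {"tx": -542, "ty": -708, "tz": -80, "yaw": 80},
    {"tx": -542, "ty": -708, "tz": -80, "yaw": 80},
    {"tx": -542, "ty": -708, "tz": -80, "yaw": 80},
    {"tx": -542, "ty": -708, "tz": -80, "yaw": 80},
    {"tx": -542, "ty": -708, "tz": -80, "yaw": 80},
    {"tx": -542, "ty": -708, "tz": -80, "yaw": 80},
    {"tx": -542, "ty": -708, "tz": -80, "yaw": 80}
  ]
}}

```text
validation failed for argument at $.se...
```

```bash
python3 -c "
from h import *
go((498,-250,485),-63)"
```

```text
t 0.25 pos [127.6 560.6 404.3] yang 77.2 R [[-0.975, 0.222, -0.0], [0.222, 0.975, -0.001], [0.0, -0.001, -1.0]] shift [-541.1 -708.2  -80.2] yaw 140.2 F [-0.3 -0.2 -0.8] open 0.999
```

The move was refused, possibly because its first row had no yaw. I'll resend it with all four fields in every row.

{"op": "carry_out", "data": {
  "hand": 60,
  "newtons": 40,
  "series": [
    {"tx": 0, "ty": 0, "tz": -50, "yaw": 0},
    {"tx": -26, "ty": -34, "tz": -80, "yaw": 8},
    {"tx": -541, "ty": -708, "tz": -80, "yaw": 80},
    {"tx": -541, "ty": -708, "tz": -80, "yaw": 80},
    {"tx": -541, "ty": -708, "tz": -80, "yaw": 80},
    {"tx": -541, "ty": -708, "tz": -80, "yaw": 80},
    {"tx": -541, "ty": -708, "tz": -80, "yaw": 80},
    {"tx": -541, "ty": -708, "tz": -80, "yaw": 80},
    {"tx": -541, "ty": -708, "tz": -80, "yaw": 80},
    {"tx": -541, "ty": -708, "tz": -80, "yaw": 80}
  ]
}}

```text
clock: 1.25
position: [310.8, 157.8, 484.3]
ee_rot: [2.219, 2.223, 0.002]
wrist_force: [1.6, -0.2, -0.1]
opening: 0.765
grip_force: 0.0
```

```bash
python3 -c "
from h import *
go((498,-250,485),-63)"
```

```text
t 1.25 pos [310.8 157.8 484.3] yang 0.1 R [[-0.002, 1.0, 0.001], [1.0, 0.002, 0.0], [0.0, 0.001, -1.0]] shift [-408.1  186.4   -0.7] yaw 63.1 F [ 1.6 -0.2 -0.1] open 0.765
```

{"op": "carry_out", "data": {
  "series": [
    {"tx": -408, "ty": 186, "tz": 0, "yaw": 63},
    {"tx": -408, "ty": 186, "tz": 0, "yaw": 63},
    {"tx": -408, "ty": 186, "tz": 0, "yaw": 63},
    {"tx": -408, "ty": 186, "tz": 0, "yaw": 63},
    {"tx": -408, "ty": 186, "tz": 0, "yaw": 63},
    {"tx": -408, "ty": 186, "tz": 0, "yaw": 63},
    {"tx": -408, "ty": 186, "tz": 0, "yaw": 63},
    {"tx": -408, "ty": 186, "tz": 0, "yaw": 63},
    {"tx": -408, "ty": 186, "tz": 0, "yaw": 63},
    {"tx": -408, "ty": 186, "tz": 0, "yaw": 63}
  ]
}}

```text
clock: 2.25
position: [502.0, -252.4, 482.1]
ee_rot: [3.052, 0.737, -0.001]
wrist_force: [-0.3, 1.9, -0.0]
opening: 0.766
grip_force: 0.0
```

{"op": "carry_out", "data": {
  "series": [
    {"tx": 0, "ty": 0, "tz": 0, "yaw": 0},
    {"tx": 0, "ty": 0, "tz": 0, "yaw": 0},
    {"tx": 0, "ty": 0, "tz": 0, "yaw": 0}
  ]
}}

```text
clock: 2.55
position: [499.4, -245.6, 484.4]
ee_rot: [-3.051, -0.747, -0.001]
wrist_force: [-0.1, 0.3, 0.5]
opening: 0.764
grip_force: 0.0
```

```bash
python3 -c "
from h import *
go((498,-250,375),-63)
s=snapshot('side');cv2.imwrite('pics/side2.png',s['color'][:,:,::-1])"
```

```text
t 2.55 pos [ 499.4 -245.6  484.4] yang -62.5 R [[0.887, 0.462, 0.0], [0.462, -0.887, 0.0], [0.0, -0.0, -1.0]] shift [ -3.3   3.2 109.4] yaw 0.5 F [-0.1  0.3  0.5] open 0.764
```

View pics/side2.png

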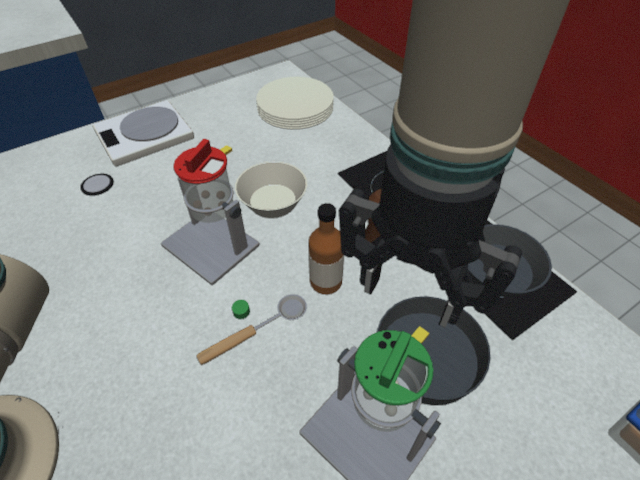

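The gripper is above the green jar, its fingers on either side of the bar (around (395,360)). I'll descend and grip.

{"op": "carry_out", "data": {
  "series": [
    {"tx": -3, "ty": 3, "tz": 30, "yaw": 0},
    {"tx": -3, "ty": 3, "tz": 60, "yaw": 0},
    {"tx": -3, "ty": 3, "tz": 80, "yaw": 0},
    {"tx": -3, "ty": 3, "tz": 95, "yaw": 0},
    {"tx": -3, "ty": 3, "tz": 105, "yaw": 0},
    {"tx": -3, "ty": 3, "tz": 108, "yaw": 0},
    {"tx": -3, "ty": 3, "tz": 108, "yaw": 0},
    {"tx": -3, "ty": 3, "tz": 108, "yaw": 0}
  ]
}}

```text
clock: 3.4
position: [498.9, -251.0, 377.0]
ee_rot: [3.051, 0.745, 0.002]
wrist_force: [-0.2, -0.1, -0.7]
opening: 0.764
grip_force: 0.0
```

{"op": "carry_out", "data": {
  "hand": 255,
  "newtons": 25,
  "series": [
    {"tx": 0, "ty": 0, "tz": 0, "yaw": 0},
    {"tx": 0, "ty": 0, "tz": 0, "yaw": 0},
    {"tx": 0, "ty": 0, "tz": 0, "yaw": 0},
    {"tx": 0, "ty": 0, "tz": 0, "yaw": 0},
    {"tx": 0, "ty": 0, "tz": 0, "yaw": 0},
    {"tx": 0, "ty": 0, "tz": 0, "yaw": 0},
    {"tx": 0, "ty": 0, "tz": 0, "yaw": 0},
    {"tx": 0, "ty": 0, "tz": 0, "yaw": 0}
  ]
}}

```text
clock: 4.2
position: [498.5, -250.6, 376.3]
ee_rot: [-3.051, -0.744, -0.0]
wrist_force: [-0.5, 4.6, 5.6]
opening: 0.134
grip_force: 29.0
```

```bash
python3 -c "
from h import *
go((498,-250,375),14);print(get_obs()['grip_force'],get_obs()['ft_torque'])"
```

```text
t 4.2 pos [ 498.5 -250.6  376.3] yang -62.6 R [[0.888, 0.461, -0.0], [0.461, -0.888, 0.001], [0.0, -0.001, -1.0]] shift [-0.2 -0.7  1.3] yaw -76.6 F [-0.5  4.6  5.6] open 0.134
28.971587419509888 [ 0.5940259   0.26735917 -0.03979279]
```

Gripped (opening about 12 mm). Now I turn −77° of tool yaw, which is counter-clockwise from above.

{"op": "carry_out", "data": {
  "series": [
    {"tx": 0, "ty": 0, "tz": 0, "yaw": -8},
    {"tx": 0, "ty": 0, "tz": 0, "yaw": -16},
    {"tx": 0, "ty": 0, "tz": 0, "yaw": -24},
    {"tx": 0, "ty": 0, "tz": 0, "yaw": -32},
    {"tx": 0, "ty": 0, "tz": 0, "yaw": -40},
    {"tx": 0, "ty": 0, "tz": 0, "yaw": -48},
    {"tx": 0, "ty": 0, "tz": 0, "yaw": -56},
    {"tx": 0, "ty": 0, "tz": 0, "yaw": -64},
    {"tx": 0, "ty": 0, "tz": 0, "yaw": -71},
    {"tx": 0, "ty": 0, "tz": 0, "yaw": -77}
  ]
}}

```text
clock: 5.2
position: [498.7, -250.7, 376.3]
ee_rot: [-1.919, -2.487, -0.002]
wrist_force: [-0.4, 3.9, 4.8]
opening: 0.135
grip_force: 28.9
```

{"op": "carry_out", "data": {
  "series": [
    {"tx": 0, "ty": 0, "tz": 0, "yaw": 0},
    {"tx": 0, "ty": 0, "tz": 0, "yaw": 0},
    {"tx": 0, "ty": 0, "tz": 0, "yaw": 0},
    {"tx": 0, "ty": 0, "tz": 0, "yaw": 0}
  ]
}}

```text
clock: 5.6
position: [498.7, -250.7, 376.3]
ee_rot: [-1.927, -2.481, -0.002]
wrist_force: [-0.1, 3.7, 5.5]
opening: 0.139
grip_force: 28.9
```

```bash
python3 -c "
from h import *
go((498,-250,375),14)"
```

```text
t 5.6 pos [ 498.7 -250.7  376.3] yang 14.3 R [[-0.248, 0.969, 0.001], [0.969, 0.248, 0.001], [0.001, 0.001, -1.0]] shift [ 0.8 -0.5  1.3] yaw 0.3 F [-0.1  3.7  5.5] open 0.139
```

{"op": "carry_out", "data": {
  "hand": 90,
  "series": [
    {"tx": 0, "ty": 0, "tz": 0, "yaw": 0},
    {"tx": 0, "ty": 0, "tz": 0, "yaw": 0},
    {"tx": 0, "ty": 0, "tz": 0, "yaw": 0},
    {"tx": 0, "ty": 0, "tz": -15, "yaw": 0},
    {"tx": 0, "ty": 0, "tz": -45, "yaw": 0},
    {"tx": 0, "ty": 0, "tz": -80, "yaw": 0},
    {"tx": 100, "ty": -100, "tz": -100, "yaw": 0},
    {"tx": 100, "ty": -200, "tz": -100, "yaw": 0},
    {"tx": 100, "ty": -200, "tz": -100, "yaw": 0},
    {"tx": 100, "ty": -200, "tz": -100, "yaw": 0}
  ]
}}

```text
clock: 6.6
position: [305.9, -207.0, 473.8]
ee_rot: [1.924, 2.483, -0.002]
wrist_force: [-1.0, -0.5, 1.1]
opening: 0.648
grip_force: 0.0
```

```bash
python3 - <<'E'
from h import *
go((0,0,0))
s=snapshot("top");cv2.imwrite("pics/top3.png",cv2.resize(s["color"][160:360,340:560,::-1],None,fx=3,fy=3,interpolation=cv2.INTER_CUBIC))
E
```

```text
t 6.6 pos [ 305.9 -207.   473.8] yang 14.5 R [[-0.25, 0.968, -0.0], [0.968, 0.25, -0.001], [-0.001, -0.001, -1.0]] shift [ 277.4 -244.2  473.7] yaw None F [-1.  -0.5  1.1] open 0.648
```

View pics/top3.png

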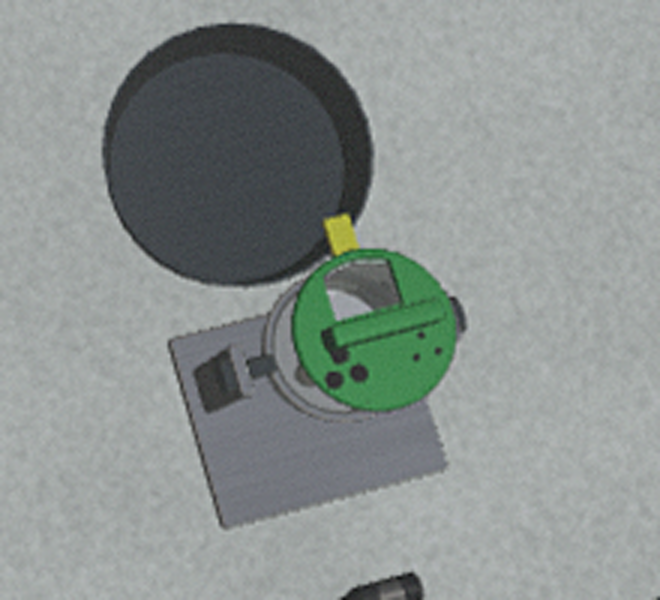

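The largest opening (crop (362,283)) now sits right by the spout (340,233). The bar is perpendicular to the spout direction, with the jar upright. Next I close the fingers and move behind the jar.

```bash
python3 -c "
from h import *
go((411.4,-272.8,355))"
```

```text
t 6.65 pos [ 299.8 -204.6  474.3] yang 14.4 R [[-0.248, 0.969, -0.008], [0.969, 0.248, -0.0], [0.002, -0.008, -1.0]] shift [-94.   92.1 118.4] yaw None F [-4.6  2.6 -1.5] open 0.648
```

{"op": "carry_out", "data": {
  "hand": 255,
  "series": [
    {"tx": 0, "ty": 0, "tz": 0, "yaw": 0},
    {"tx": 0, "ty": 0, "tz": 0, "yaw": 0},
    {"tx": 0, "ty": 0, "tz": 0, "yaw": 0}
  ]
}}

```text
clock: 6.95
position: [308.5, -208.0, 473.9]
ee_rot: [1.924, 2.483, 0.0]
wrist_force: [-0.5, 1.0, 0.6]
opening: 0.139
grip_force: 0.0
```

```bash
python3 -c "
from h import *
go((411.4,-272.8,355))"
```

```text
t 6.95 pos [ 308.5 -208.   473.9] yang 14.4 R [[-0.249, 0.968, 0.0], [0.968, 0.249, -0.0], [-0.0, 0.0, -1.0]] shift [-88.4  83.4 118.9] yaw None F [-0.5  1.   0.6] open 0.139
```

{"op": "carry_out", "data": {
  "series": [
    {"tx": -45, "ty": 40, "tz": 30, "yaw": 0},
    {"tx": -88, "ty": 70, "tz": 60, "yaw": 0},
    {"tx": -88, "ty": 83, "tz": 90, "yaw": 0},
    {"tx": -88, "ty": 83, "tz": 110, "yaw": 0},
    {"tx": -88, "ty": 83, "tz": 119, "yaw": 0},
    {"tx": -88, "ty": 83, "tz": 119, "yaw": 0},
    {"tx": -88, "ty": 83, "tz": 119, "yaw": 0},
    {"tx": -88, "ty": 83, "tz": 119, "yaw": 0}
  ]
}}

```text
clock: 7.75
position: [410.1, -272.1, 356.6]
ee_rot: [1.923, 2.48, -0.0]
wrist_force: [0.6, 0.5, 0.4]
opening: -0.003
grip_force: 0.0
```

{"op": "carry_out", "data": {
  "series": [
    {"tx": 0, "ty": 5, "tz": 0, "yaw": 0},
    {"tx": 0, "ty": 10, "tz": 0, "yaw": 0},
    {"tx": 0, "ty": 15, "tz": 0, "yaw": 0},
    {"tx": 0, "ty": 20, "tz": 0, "yaw": 0},
    {"tx": 0, "ty": 25, "tz": 0, "yaw": 0},
    {"tx": 0, "ty": 30, "tz": 0, "yaw": 0},
    {"tx": 0, "ty": 35, "tz": 0, "yaw": 0},
    {"tx": 0, "ty": 40, "tz": 0, "yaw": 0},
    {"tx": 0, "ty": 40, "tz": 0, "yaw": 0}
  ]
}}

```text
clock: 8.65
position: [449.2, -261.9, 354.8]
ee_rot: [-1.924, -2.483, -0.0]
wrist_force: [0.2, -0.0, 1.4]
opening: -0.002
grip_force: 0.0
```

```bash
python3 - <<'E'
from h import *
go((411.4,-272.8,355))
s=snapshot("side");cv2.imwrite("pics/side4.png",s["color"][200:,200:560,::-1])
E
```

```text
t 8.65 pos [ 449.2 -261.9  354.8] yang 14.5 R [[-0.25, 0.968, 0.0], [0.968, 0.25, 0.0], [0.0, 0.0, -1.0]] shift [ -1.2 -39.3  -0.2] yaw None F [ 0.2 -0.   1.4] open -0.002
```

View pics/side4.png

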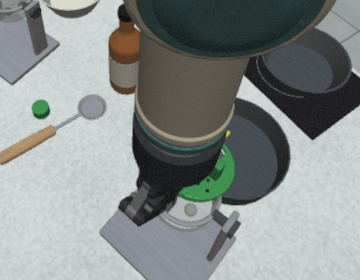

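The fingers are just behind the dial's rear edge (dial at crop (205,170)), with no contact force yet. I keep pushing.

{"op": "carry_out", "data": {
  "series": [
    {"tx": 0, "ty": 4, "tz": 0, "yaw": 0},
    {"tx": 0, "ty": 8, "tz": 0, "yaw": 0},
    {"tx": 0, "ty": 12, "tz": 0, "yaw": 0},
    {"tx": 0, "ty": 16, "tz": 0, "yaw": 0},
    {"tx": 0, "ty": 20, "tz": 0, "yaw": 0},
    {"tx": 0, "ty": 24, "tz": 0, "yaw": 0},
    {"tx": 0, "ty": 28, "tz": 0, "yaw": 0},
    {"tx": 0, "ty": 32, "tz": 0, "yaw": 0},
    {"tx": 0, "ty": 36, "tz": 0, "yaw": 0},
    {"tx": 0, "ty": 40, "tz": 0, "yaw": 0}
  ]
}}

```text
clock: 9.7
position: [487.8, -252.0, 355.0]
ee_rot: [1.925, 2.482, 0.001]
wrist_force: [-0.6, -0.2, 1.9]
opening: 0.001
grip_force: 0.8
```

```bash
python3 - <<'E'
from h import *
go((411.4,-272.8,355))
s=snapshot("side");cv2.imwrite("pics/side5.png",s["color"][200:,200:560,::-1])
E
```

```text
t 9.7 pos [ 487.8 -252.   355. ] yang 14.4 R [[-0.249, 0.968, 0.001], [0.968, 0.249, -0.0], [-0.0, 0.001, -1.0]] shift [ -1.1 -79.2  -0. ] yaw None F [-0.6 -0.2  1.9] open 0.001
```

View pics/side5.png

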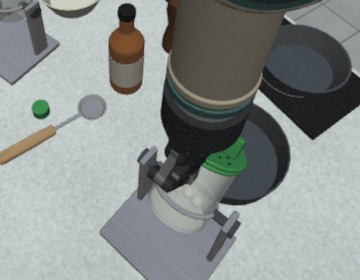

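The jar is tilted about 0.5 rad, dial at crop (230,155), beads still inside. I push a little further, then back off and let it fall.

{"op": "carry_out", "data": {
  "series": [
    {"tx": 0, "ty": 4, "tz": 0, "yaw": 0},
    {"tx": 0, "ty": 8, "tz": 0, "yaw": 0},
    {"tx": 0, "ty": 12, "tz": 0, "yaw": 0},
    {"tx": 0, "ty": 16, "tz": 0, "yaw": 0},
    {"tx": 0, "ty": 20, "tz": 0, "yaw": 0},
    {"tx": 0, "ty": 20, "tz": 0, "yaw": 0}
  ]
}}

```text
clock: 10.35
position: [507.4, -246.9, 354.9]
ee_rot: [1.924, 2.483, 0.001]
wrist_force: [-0.2, 0.1, 0.1]
opening: 0.0
grip_force: 0.0
```

{"op": "carry_out", "data": {
  "series": [
    {"tx": 0, "ty": -10, "tz": -10, "yaw": 0},
    {"tx": 0, "ty": -30, "tz": -30, "yaw": 0},
    {"tx": 0, "ty": -60, "tz": -60, "yaw": 0},
    {"tx": 0, "ty": -90, "tz": -90, "yaw": 0},
    {"tx": 0, "ty": -125, "tz": -110, "yaw": 0},
    {"tx": 0, "ty": -165, "tz": -110, "yaw": 0},
    {"tx": 0, "ty": -205, "tz": -110, "yaw": 0},
    {"tx": 0, "ty": -205, "tz": -110, "yaw": 0},
    {"tx": 0, "ty": -205, "tz": -110, "yaw": 0},
    {"tx": 0, "ty": -205, "tz": -110, "yaw": 0}
  ]
}}

```text
clock: 11.35
position: [308.4, -298.0, 465.3]
ee_rot: [1.924, 2.482, 0.001]
wrist_force: [0.0, 0.1, 0.4]
opening: 0.001
grip_force: 0.0
```

{"op": "carry_out", "data": {
  "series": [
    {"tx": 0, "ty": 0, "tz": 0, "yaw": 0},
    {"tx": 0, "ty": 0, "tz": 0, "yaw": 0},
    {"tx": 0, "ty": 0, "tz": 0, "yaw": 0},
    {"tx": 0, "ty": 0, "tz": 0, "yaw": 0},
    {"tx": 0, "ty": 0, "tz": 0, "yaw": 0},
    {"tx": 0, "ty": 0, "tz": 0, "yaw": 0},
    {"tx": 0, "ty": 0, "tz": 0, "yaw": 0},
    {"tx": 0, "ty": 0, "tz": 0, "yaw": 0},
    {"tx": 0, "ty": 0, "tz": 0, "yaw": 0},
    {"tx": 0, "ty": 0, "tz": 0, "yaw": 0}
  ]
}}

```text
clock: 12.35
position: [308.1, -298.1, 464.9]
ee_rot: [1.925, 2.483, 0.0]
wrist_force: [-0.1, -0.4, 0.5]
opening: -0.003
grip_force: 0.0
```

{"op": "carry_out", "data": {
  "hand": 0,
  "series": [
    {"tx": 0, "ty": 0, "tz": 0, "yaw": 0},
    {"tx": 0, "ty": 0, "tz": 0, "yaw": 0},
    {"tx": 0, "ty": 0, "tz": 0, "yaw": 0},
    {"tx": 0, "ty": 0, "tz": 0, "yaw": 0},
    {"tx": 0, "ty": 0, "tz": 0, "yaw": 0},
    {"tx": 0, "ty": 0, "tz": 0, "yaw": 0},
    {"tx": 0, "ty": 0, "tz": 0, "yaw": 0},
    {"tx": 0, "ty": 0, "tz": 0, "yaw": 0},
    {"tx": 0, "ty": 0, "tz": 0, "yaw": 0},
    {"tx": 0, "ty": 0, "tz": 0, "yaw": 0}
  ]
}}

```text
clock: 13.35
position: [308.2, -298.1, 464.9]
ee_rot: [1.925, 2.483, 0.0]
wrist_force: [1.2, 0.3, -1.1]
opening: 1.003
grip_force: 0.0
```

```bash
python3 - <<'E'
from h import *
go((411.4,-272.8,355))
im=[cv2.resize(c,(400,440)) for c in (snapshot("side")["color"][220:460,300:520,::-1],snapshot("top")["color"][140:380,340:560,::-1])]
cv2.imwrite("pics/both6.png",np.hstack(im))
E
```

```text
t 13.35 pos [ 308.2 -298.1  464.9] yang 14.4 R [[-0.249, 0.968, 0.0], [0.968, 0.249, 0.0], [0.0, 0.0, -1.0]] shift [ -1.2 106.3 110. ] yaw None F [ 1.2  0.3 -1.1] open 1.003
```

View pics/both6.png

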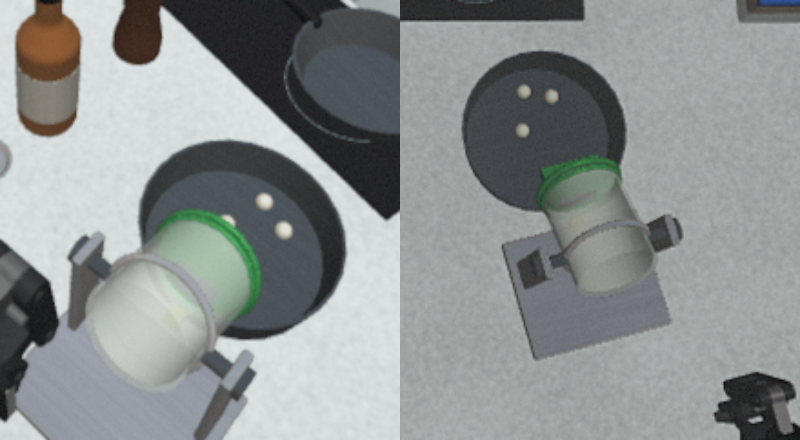

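All three white beads lie in the tin (right panel, about (524,91), (552,96), (522,130)). The jar is fully tipped and the gripper is clear. One more short wait, then I hand in.

{"op": "carry_out", "data": {
  "series": [
    {"tx": 0, "ty": 0, "tz": 0, "yaw": 0},
    {"tx": 0, "ty": 0, "tz": 0, "yaw": 0},
    {"tx": 0, "ty": 0, "tz": 0, "yaw": 0},
    {"tx": 0, "ty": 0, "tz": 0, "yaw": 0},
    {"tx": 0, "ty": 0, "tz": 0, "yaw": 0},
    {"tx": 0, "ty": 0, "tz": 0, "yaw": 0},
    {"tx": 0, "ty": 0, "tz": 0, "yaw": 0},
    {"tx": 0, "ty": 0, "tz": 0, "yaw": 0},
    {"tx": 0, "ty": 0, "tz": 0, "yaw": 0},
    {"tx": 0, "ty": 0, "tz": 0, "yaw": 0}
  ]
}}

```text
clock: 14.45
position: [308.2, -298.1, 464.9]
ee_rot: [-1.925, -2.483, -0.0]
wrist_force: [-0.1, -0.1, 0.1]
opening: 0.999
grip_force: 0.0
```

```bash
python3 -c "
from plant import *
print(sign_off())"
```

```text
the job is handed in; nothing more can be done
None
```

The job is handed in at about 14.5 s: the green dial was set over the spout, the jar tipped fully over, all three white beads seen in the tin, the red jar never approached, and the open gripper left clear; the hand-in call returned no verdict.

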